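# Find the huller flywheel's heavy side and hold it down

### The arm

A 6-joint arm with a two-finger parallel gripper is mounted at the origin on the work surface. World frame = base frame: x ahead of the robot, y to its left, z up, the work surface at z = 0. Lengths are in m, angles in degrees, forces in N, time in s.
With the tool pointing down it reaches from about 0.3 to 0.75 m from the base axis. Payload 8.5 kg.
Tool frame: the origin (TCP) lies between the finger pads, 19 mm behind the fingertips; this is the grasp point; z points along the fingers, y is the line along which they close (so a half turn about z gives the same grasp; the last joint's range is limited). The gripper opens to 85 mm and grips with 20 to 120 N. Pads are 22 mm wide; open, the fingers measure 114 mm over their backs; the gripper's body (76 mm by 85 mm) begins 54 mm behind the grasp point. The pads swing forward as they close: fully open they stand 13 mm farther back than shut.
Start: joints at [57.852, 21.807, 74.336, -0, 83.858, -12.336], TCP at [0.186, 0.517, 0.25] pointing down, gripper open.
Joint ranges: [-178.18, 178.18], [-50.72, 133.34], [12.68, 142.11], [-81.47, 261.47], [9.98, 163.14], [-165.26, 165.26]. Speed limits (degrees/s): [136.94, 136.94, 180, 180, 180, 180].

### API

Orientations are given as a 3x3 rotation matrix whose columns are the frame's x, y, z axes.
In Python, from rig import env gives the robot as it stands.
- The arm moves only by the tool arm_command, never from a script. Its argument "deltas" is a list of rows, each an object of numbers: "rx", "ry", "rz": the turn, a rotation vector about the tool's x, y, z in rad; "dx", "dy", "dz": the shift along the tool's x, y, z in m; "fingers": the finger opening in m, from 0 to 0.0854. In form: [{"rx": .., "ry": .., "rz": .., "dx": .., "dy": .., "dz": .., "fingers": ..}, ...]. A call has 1 to 12 rows; each row shifts and turns the commanded pose from where the row before left it, along the tool's axes as they then stand; what a row does not reach is not made up. A row lasts 1/10 s, in which the tool goes at most 50 mm and 8.59 degrees, less where a joint would pass 70% of its speed; a pose out of reach is approached as far as the arm can. A call is refused whole if a number of a shift passes 0.05 or a number of a turn 0.15, either way. A call with a gripper value outside its range is refused whole. The fingers move at their own pace and stop on an object; "squeeze" is the grip in N (left out, the last holds). Time passes only in rows, so rows that do not move let the fingers close. It gives the time, the measured TCP pose, the force, the opening and the grip force at its end, in the units of the state.
- env.observe(): the state, without advancing time (a new reading comes with each control period).
- env.get_image(name): name is "scene" or "top"; returns a dict with "color" (400x640x3 uint8, blue, green, red), "camera_matrix" (3x3 intrinsics, pixels), "eye" and "orientation" of the camera in the world. Camera axes: x right, y up, looking along -z (the intrinsics and any distortion apply to the point x, -y, -z); pixel columns grow to the right and rows downward; lengths in m; the calibration is good to about 2 mm. A picture is of the moment at which its call begins. There is no depth.
- env.close_job(): hands the job in; it is judged then, once.
Trained networks look in a picture, given as the dict that the camera call returned (one of the last four; its "shot" number tells which), for a name from the list of things; names that differ only in an ending like _2 or _b are one class to them, and where a whole thing is asked for, a point or a joint stands for the part that bears it (a point fixed in the world has none). Each returns a list of dicts, best first, with "p" (0 to 1); they miss things now and then, are a little off and sometimes report something else, mostly with a low value. They report only what shows in the picture. A call takes as long as a camera call.
- env.look_for(query, picture): "box" ([left, top, right, bottom] in pixels, round what is visible of it).
- env.tip_of(query, picture): "location" ([column, row] in pixels: a listed point, or the origin of a listed thing).
The state is a dict: "time_s": time; "q": joint angles; "qvel": joint speeds; "joint_efforts": joint torques, N m; "position": TCP position; "tool_rot": TCP orientation; "ft_force": force on the tool from outside, world axes, zero at the start; "wrist_torque": the same for the moment, N m; "grip_width": finger opening in m; "gripper_force": force on a finger pad.
Only numpy, scipy, OpenCV 4.12 (cv2) and the standard library are available. Lean on these libraries where they do the work, as an engineer would, in place of code of your own. Each camera call takes 0.05 s, during which the arm holds its last target. There are 200 camera calls.

### The job

Get the grain huller ready for balancing: push its open husk drawer fully home until it seats at its catch, then take the flywheel's crank handle, turn the wheel at least half a turn and feel which side of it is heavy. Bring the heavy side straight down and finish there, still gripping the crank handle and keeping the wheel still, and leave the other things on the bench where they are.

Things in the scene. Friction and masses are not known exactly. Their poses are not given: they have to be found in the camera images.
- huller: bench grain huller, fixed. Green plinth, x -90 to 100, y +-85, 82 mm high, cream husk drawer in its front (-x) face; green housing set back 60 mm from the plinth's front, y +-80, 247 mm high; steel hopper above, to 300 mm; steel flywheel with crank on its right (-y) side. Origin on the table; x from its front to its back, y to its left, z up
- drawer (a joint): husk drawer, metres pulled out towards the huller's -x: 0 is fully home. Drags with 0.8 N; over the last 12 mm a sprung catch resists with about 3 N more until about 4 mm, then draws it home to a hard stop. A push of 6 to 12 N seats it
- drawer_front (a point): centre of the outer face of the drawer's flat front plate, 140 mm wide, 13 to 69 mm above the table, moving with the drawer; a pull ledge 60 mm wide sticks out 17 mm at 20 to 26 mm above the table (push above it). Axes as the huller's. With the drawer home it lies 102 mm in front of the huller's origin
- axle (a point): fixed point on the flywheel's level axle line, at huller x 5, y -165, z 185 mm, in the plane in which the middle of the crank handle circles. Its y axis is the axle line, pointing from crank to machine; axes as the huller's
- wheel (a point): centre of the flywheel's outer face, on the axle, 57 mm from axle towards the machine. Plain steel disc, radius 78 mm. It turns endlessly either way and stays where left: the stiff bearing drags with 0.36 N m (6 N at the handle). A hidden heavy spot in it, in a new direction each time, adds or takes off up to 0.2 to 0.3 N m (3.5 to 4.8 N at the handle)
- crank: crank handle: pale wooden sleeve 16 mm thick, 70 mm long, parallel to the axle (its own y), spinning freely on its spindle, 60 mm off the axle line; origin at its middle; 20 g. Starts anywhere on its circle; pinched from above it can be led all round, tool pointing down. Hardest to push where the heavy side rises level with the axle, easiest where it sinks level with it
- tray: white enamel sample tray with a blue rim, 200 x 280 x 26 mm, loose bystander; origin under its middle
- dish: small glass dish, 60 mm wide, 22 mm high, loose bystander standing beside the huller under the crank side; origin under its middle
- brush: flat brush, 170 mm long, lying loose to the left of the huller; bystander; origin under its middle
- tin: aluminium sample can, 60 mm wide and 60 mm high, standing loose to the left of the huller; bystander; origin under its middle
- amber: amber bottle, 60 mm wide, 130 mm high, loose bystander; origin under its middle
- jar: glass sample jar, 68 mm wide, 85 mm high, loose bystander; origin under its middle
- probe: steel sampling probe, 220 mm long, lying loose; bystander; origin under it

How it is judged (in metres and radians):
On the way, in this order (a step that is already met when the one before it is completed fails the run):
1. the drawer is fully home (value of joint drawer below 0.003 m), for 0.2 s.
2. the wheel has been turned about half a turn by its crank from where it started (distance of crank from where it was at the start of the episode above 0.112 m and contact force between the fingers and crank above 0.5 N).
At the end, for the whole second after the job is handed in: the drawer is within 3 mm of home, the wheel's heavy spot is within 23 degrees of straight down, the wheel is at rest and the fingers still grip the crank handle (over 2 N) (value of joint drawer below 0.003 m and height (world z) of slug_c0 below 0.139 m and linear speed of crank below 0.01 m/s and contact force between the fingers and crank above 2 N); the arm keeps its last pose, push and grip.
It fails at once if a bystander is shoved more than 40 mm or knocked over (distance of any of tray, dish, brush, tin, amber, jar, probe from where it was at the start of the episode above 0.04 m or angle between any of tin, amber, jar's own z axis and vertical above 0.5 rad).
It also fails if it takes over 72 s, if anything falls off the work surface, if the arm or the gripper's body presses on something with over 40 N, if the wrist force passes 120 N, or if a joint passes its speed limit or range.

## Working session

There is one attempt and no reset: what is moved stays moved. The work goes in short steps, Python scripts to look and compute and a tool call to move; the robot and the scene stay as the last step left them, time stands still between calls to the robot, and variables do not carry over. Pictures are saved under pics/ and viewed, at most 10 in all, crops included, and the job is handed in when it is done.

Besides the shell and the picture viewer there is one more tool, called after "Request:" as a command line: name --argument value ..., lists and objects as JSON in quotes. arm_command: Moves the arm, as the interface text tells. Its arguments: {"type":"object","properties":{"deltas":{"type":"array"},"squeeze":{"type":"number"}},"required":["deltas"]}

```bash
mkdir -p pics; cat > h.py <<'E'
import numpy as np,cv2
from rig import env
def P(im):
    R=np.array(im["orientation"]);R=R.reshape(3,3);K=np.array(im["camera_matrix"])
    D=np.diag([1,-1,-1])
    M=K@D@R.T
    return M,np.array(im["eye"])
def ray(im,px):
    M,e=P(im);d=np.linalg.solve(M,[px[0],px[1],1]);d/=np.linalg.norm(d);return e,d
def tri(a,pa,b,pb):
    A=0;B=0;L=[]
    for im,p in((a,pa),(b,pb)):
        e,d=ray(im,p);Q=np.eye(3)-np.outer(d,d);A=A+Q;B=B+Q@e;L.append((e,Q))
    x=np.linalg.solve(A,B);return x,[np.linalg.norm(Q@(x-e)) for e,Q in L]
def onz(im,p,z):
    e,d=ray(im,p);return e+d*(z-e[2])/d[2]
def proj(im,x):
    M,e=P(im);p=M@(np.array(x)-e);return p[:2]/p[2]
E
python3 - <<'E'
from h import *
s=env.get_image("scene");t=env.get_image("top")
cv2.imwrite("pics/s.png",s["color"]);cv2.imwrite("pics/t.png",t["color"])
print({k:v for k,v in s.items() if k!="color"});print({k:v for k,v in t.items() if k!="color"})
for q in "huller drawer_front axle wheel crank tray dish brush tin amber jar probe".split():
    r=[env.tip_of(q,i)[:2] for i in(s,t)]
    print(q,[[ (np.round(x["location"]),round(x["p"],2)) for x in y] for y in r])
    if all(r): 
        x,e=tri(s,r[0][0]["location"],t,r[1][0]["location"]);print("  ",x.round(3),np.round(e,4))
E
```

```text
{'camera_matrix': array([[487.72582003,   0.        , 322.72946748],
       [  0.        , 487.72582003, 199.3574217 ],
       [  0.        ,   0.        ,   1.        ]]), 'eye': array([0.4134244 , 0.89437024, 1.48358661]), 'orientation': array([[-0.98333235,  0.15752603, -0.09079119],
       [-0.18141887, -0.81705474,  0.54727391],
       [ 0.01202851,  0.55462338,  0.83201456]]), 'shot': 1}
{'camera_matrix': array([[397.26982664,   0.        , 316.80474867],
       [  0.        , 397.26982664, 201.80077621],
       [  0.        ,   0.        ,   1.        ]]), 'eye': array([ 0.46483479, -0.02160823,  1.25063538]), 'orientation': array([[-0.02222906,  0.99752537, -0.06670092],
       [-0.99971489, -0.02276047, -0.00721759],
       [-0.00871788,  0.06652147,  0.99774691]]), 'shot': 2}
huller [[(array([313., 252.]), 0.6)], [(array([268., 197.]), 0.64), (array([299., 197.]), 0.55)]]
   [0.568 0.14  0.006] [0.0006 0.0006]
drawer_front [[(array([353., 260.]), 0.88)], [(array([259., 248.]), 0.93)]]
   [0.419 0.166 0.048] [0.0108 0.0108]
axle [[(array([336., 343.]), 0.33)], [(array([327.,
[... 395 characters left out ...]
(array([337., 138.]), 0.61)], [(array([342., 199.]), 0.74)]]
   [ 0.531 -0.071  0.359] [0.0017 0.0017]
brush [[(array([298., 286.]), 0.8), (array([384., 132.]), 0.58)], [(array([228., 187.]), 0.59)]]
   [ 0.598  0.267 -0.004] [0.0046 0.0046]
tin [[(array([260., 277.]), 0.58)], [(array([228., 149.]), 0.53)]]
   [0.722 0.266 0.009] [0.0003 0.0003]
amber [[(array([292., 334.]), 0.67)], [(array([176., 199.]), 0.6)]]
   [0.572 0.431 0.006] [0.0051 0.0051]
jar [[(array([338., 138.]), 0.6)], [(array([439., 191.]), 0.89)]]
   [ 0.575 -0.408 -0.026] [0.001 0.001]
probe [[(array([337., 342.]), 0.61)], [(array([258., 243.]), 0.65), (array([176., 243.]), 0.61)]]
   [ 0.426  0.258 -0.524] [0.0215 0.0215]
```

View pics/s.png

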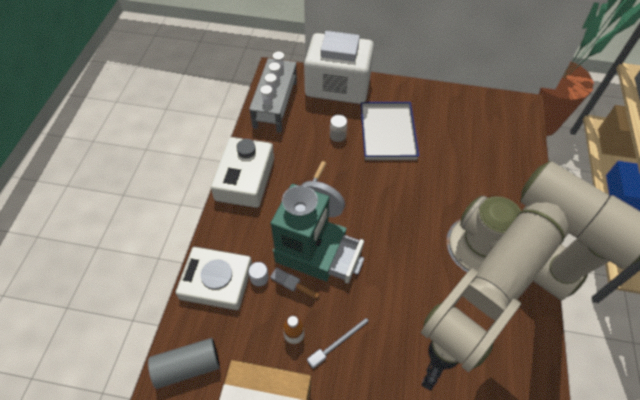

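View pics/t.png

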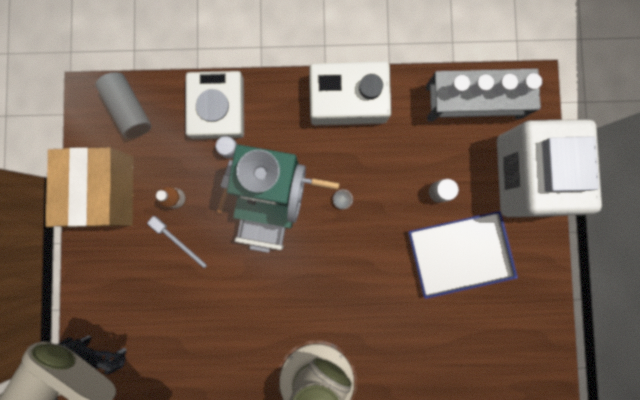

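The scene view shows the huller at about (310,230), its drawer open toward the robot at (350,258), and the crank handle at (320,170). In the top view the huller is at (262,180), the drawer front at (260,245), the handle at (322,184) and the dish at (342,199). Next I fit the huller pose and view enlarged crops.

```bash
cat > fit.py <<'E'
from h import *
from scipy.optimize import least_squares
s=env.get_image("scene");t=env.get_image("top")
obs=[]
for q in ["huller","drawer_front","wheel","crank"]:
    for i in(s,t):
        r=env.tip_of(q,i)
        if r: obs.append((q,i,np.array(r[0]["location"]),r[0]["p"]))
def pts(v):
    x,y,p,d,th=v;c,S=np.cos(p),np.sin(p)
    L=dict(huller=(0,0,0),drawer_front=(-.102-d,0,.041),wheel=(.005,-.108,.185),crank=(.005+.06*np.cos(th),-.165,.185+.06*np.sin(th)))
    return {k:np.array([x+c*a-S*b,y+S*a+c*b,z]) for k,(a,b,z) in L.items()}
f=lambda v:np.concatenate([(proj(i,pts(v)[q])-u)*w for q,i,u,w in obs])
best=min((least_squares(f,[.568,.14,-.15,.05,th],loss="soft_l1") for th in(0,1.5,3,4.5)),key=lambda r:r.cost)
v=best.x;print(v.round(4),best.cost)
for q,i,u,w in obs: print(q,i["shot"],w,u.round(),(proj(i,pts(v)[q])-u).round(1))
print({k:p.round(4) for k,p in pts(v).items()})
for n,i,b in(("s2",s,(250,150,390,290)),("t2",t,(205,130,365,260))):
    g=i["color"].copy();k=5
    g=cv2.resize(g[b[1]:b[3],b[0]:b[2]],None,fx=k,fy=k,interpolation=cv2.INTER_CUBIC)
    x,y,p,d,th=v;c,S=np.cos(p),np.sin(p)
    W=lambda a,bb,z:[x+c*a-S*bb,y+S*a+c*bb,z]
    dr=lambda L,col:cv2.polylines(g,[np.int32([(proj(i,W(*q))-b[:2]+.5)*k for q in L])],True,col,1)
    dr([(-.09,-.085,.082),(.1,-.085,.082),(.1,.085,.082),(-.09,.085,.082)],(0,0,255))
    dr([(-.03,-.08,.247),(.1,-.08,.247),(.1,.08,.247),(-.03,.08,.247)],(0,255,255))
    dr([(-.102-d,-.07,.013),(-.102-d,.07,.013),(-.102-d,.07,.069),(-.102-d,-.07,.069)],(255,0,255))
    dr([(.005+.078*np.cos(a),-.108,.185+.078*np.sin(a)) for a in np.linspace(0,6.28,40)],(255,255,0))
    a=(.005+.06*np.cos(th),.185+.06*np.sin(th))
    dr([(a[0],-.13,a[1]),(a[0],-.2,a[1])],(0,0,255))
    cv2.imwrite(f"pics/{n}.png",g[:600,:800])
E
python3 fit.py
```

```text
[ 0.5709  0.1376 -0.1722  0.0507  5.5782] 163.09891023185804
huller 3 0.76 [310. 252.] [ 2.3 -0. ]
huller 4 0.55 [271. 194.] [-1.4  1.4]
drawer_front 3 0.92 [356. 261.] [0.2 0.1]
drawer_front 4 0.24 [458. 254.] [-199.   -10.1]
wheel 3 0.79 [324. 192.] [-1.5  4.3]
wheel 4 0.95 [299. 196.] [ 0.8 -2.1]
crank 3 0.75 [260. 278.] [ 55.3 -92. ]
crank 4 0.63 [324. 182.] [-0.4 -0. ]
{'huller': array([0.5709, 0.1376, 0.    ]), 'drawer_front': array([0.4205, 0.1637, 0.041 ]), 'wheel': array([0.5574, 0.0303, 0.185 ]), 'crank': array([ 0.5926, -0.0337,  0.1461])}
```

```bash
cat > patch.py <<'E'
s=open('fit.py').read()
s=s.replace('if r: obs','r=[a for a in r if (250<a["location"][0]<390 and 140<a["location"][1]<290 and not (q=="crank" and a["location"][0]<300))]\n        if r: obs')
open('fit.py','w').write(s)
E
python3 patch.py; python3 fit.py
```

```text
[ 0.5696  0.1338 -0.1876  0.0439  0.658 ] 7.0070470280803345
huller 5 0.78 [311. 250.] [1.5 0.9]
huller 6 0.6 [268. 198.] [ 2.1 -2.1]
drawer_front 5 0.91 [352. 260.] [ 1.9 -0.1]
drawer_front 6 0.74 [261. 246.] [-0.3 -3.5]
wheel 5 0.82 [324. 194.] [0.1 2. ]
wheel 6 0.76 [301. 196.] [ 0.2 -1.1]
crank 5 0.55 [314. 170.] [2.  1.4]
crank 6 0.48 [324. 181.] [ 1.1 -0.8]
{'huller': array([0.5696, 0.1338, 0.    ]), 'drawer_front': array([0.4263, 0.161 , 0.041 ]), 'wheel': array([0.5544, 0.0268, 0.185 ]), 'crank': array([ 0.5904, -0.0381,  0.2217])}
```

View pics/s2.png

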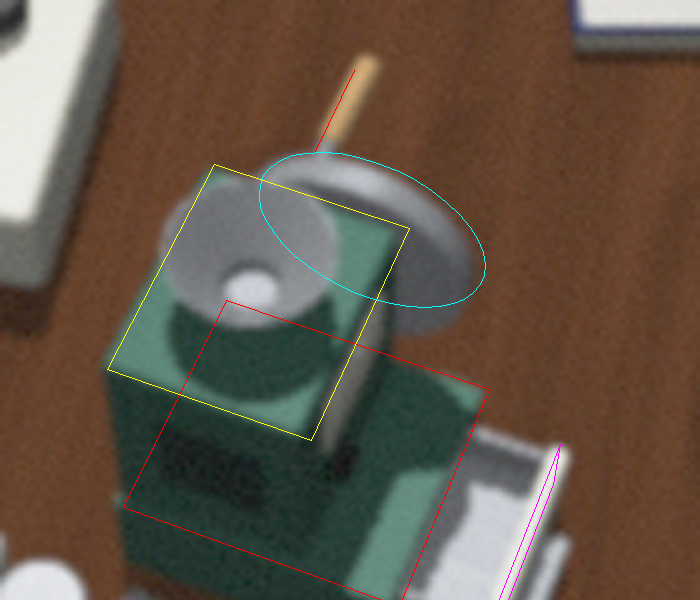

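View pics/t2.png

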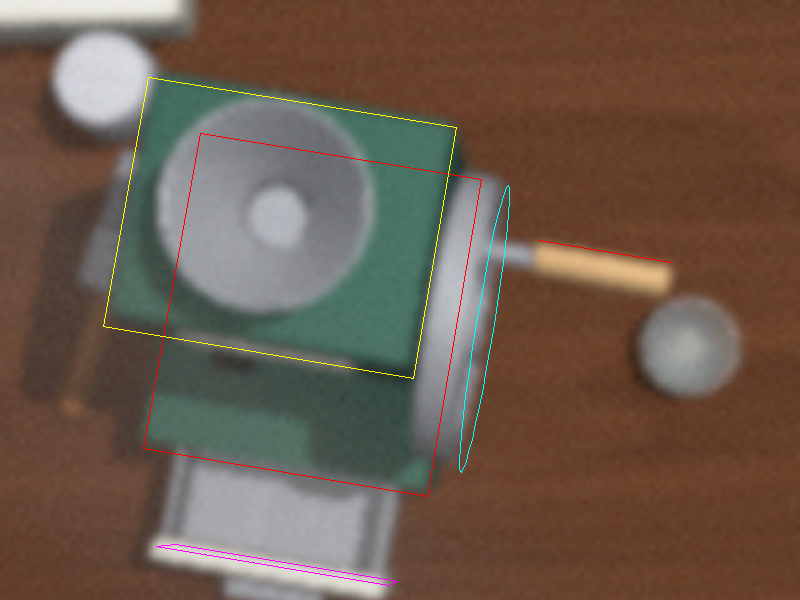

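The overlay fits the scene crop closely: housing-top corner at (408,228), plinth corner at (487,390). In the top crop the handle centreline runs (537,258)–(668,278), a few pixels off the fit. I'll refine with hand-read corners.

```bash
cat > fit2.py <<'E'
from h import *
from scipy.optimize import least_squares
s=env.get_image("scene");t=env.get_image("top")
S=lambda a,b:np.array([250+(a+.5)/5-.5,150+(b+.5)/5-.5]);T=lambda a,b:np.array([205+(a+.5)/5-.5,130+(b+.5)/5-.5])
o=[((.1,-.08,.247),s,S(213,168)),((-.03,-.08,.247),s,S(402,228)),((.1,.08,.247),s,S(107,366)),((-.03,.08,.247),s,S(306,434)),((-.09,-.085,.082),s,S(487,388)),
((.1,.08,.247),t,T(150,72)),((.1,-.08,.247),t,T(462,126)),((-.03,-.08,.247),t,T(412,374)),((-.03,.08,.247),t,T(107,316)),((-.09,-.085,.082),t,T(432,488)),((-.09,.085,.082),t,T(144,440))]
cr=[(-.13,s,S(328,142)),(-.2,s,S(366,65)),(-.13,t,T(537,258)),(-.2,t,T(668,278))]
def W(v,l):
    c,q=np.cos(v[2]),np.sin(v[2]);return np.array([v[0]+c*l[0]-q*l[1],v[1]+q*l[0]+c*l[1],l[2]])
C=lambda v,y:W(v,(.005+.06*np.cos(v[3]),y,.185+.06*np.sin(v[3])))
f=lambda v:np.concatenate([proj(i,W(v,l))-u for l,i,u in o]+[proj(i,C(v,y))-u for y,i,u in cr])
r=least_squares(f,[.57,.137,-.18,.8],loss="soft_l1");v=r.x
print(v.round(4),r.cost);print(r.fun.reshape(-1,2).round(1).tolist())
for n,p in dict(axle=W(v,(.005,-.165,.185)),crank=C(v,-.165),df=W(v,(-.152,0,.047))).items(): print(n,p.round(4))
print(tri(s,S(348,102),t,T(602,268)), onz(t,T(690,347),.022))
e=env.observe();print(e["position"],e["tool_rot"],e["ft_force"],e["time_s"])
E
python3 fit2.py
```

```text
[ 0.5723  0.1327 -0.1945  0.9184] 3.800678690660347
[[-0.4, -1.3], [0.7, -0.3], [-0.9, -0.1], [0.0, 0.8], [-0.2, -0.0], [0.4, -0.3], [-0.5, -0.6], [0.5, -0.1], [-0.5, 0.7], [-0.8, 0.8], [0.0, 0.5], [0.0, 0.3], [0.6, -0.4], [-0.1, -0.5], [0.5, 0.1]]
axle [ 0.5453 -0.0301  0.185 ]
crank [ 0.581  -0.0372  0.2327]
df [0.4231 0.1621 0.047 ]
(array([ 0.58079373, -0.03637515,  0.23442491]), [np.float64(0.0005779439070607393), np.float64(0.0005779439070607727)]) [ 0.55384496 -0.09284534  0.022     ]
[0.18641705 0.517422   0.2500079 ] [[-9.40808698e-01  3.38938037e-01 -3.27708085e-05]
 [ 3.38938038e-01  9.40808697e-01 -3.38590133e-05]
 [ 1.93549542e-05 -4.29621278e-05 -9.99999999e-01]] [-0.10521409 -0.1231399  -0.77362905] 2.4
```

Request:
arm_command --deltas '[{"rz": 0.142, "fingers": 0}, {"rz": 0.142, "fingers": 0}, {"rz": 0.142, "fingers": 0}, {"rz": 0.142, "fingers": 0}, {"rz": 0.142, "fingers": 0}, {"rz": 0.142, "fingers": 0}, {"rz": 0.142, "fingers": 0}, {"rz": 0.142, "fingers": 0}, {"rz": 0.142, "fingers": 0}, {"rz": 0.142, "fingers": 0}]' --squeeze 20

```text
invalid input
```

Request:
arm_command --deltas '[{"dx": -0.025, "dy": 0.02}, {"dx": -0.025, "dy": 0.02}, {"dx": -0.025, "dy": 0.02}, {"dx": -0.025, "dy": 0.02}, {"dx": -0.025, "dy": 0.02}, {"dx": -0.025, "dy": 0.02}, {"dx": -0.025, "dy": 0.02}, {"dx": -0.025, "dy": 0.02}, {"dx": -0.025, "dy": 0.02}, {"dx": -0.025, "dy": 0.02}, {"dx": -0.025, "dy": 0.02}, {"dx": -0.025, "dy": 0.02}]'

```text
invalid input
```

Request:
arm_command --deltas '[{"rx": 0, "ry": 0, "rz": 0.142, "dx": 0, "dy": 0, "dz": 0, "fingers": 0}, {"rx": 0, "ry": 0, "rz": 0.142, "dx": 0, "dy": 0, "dz": 0, "fingers": 0}, {"rx": 0, "ry": 0, "rz": 0.142, "dx": 0, "dy": 0, "dz": 0, "fingers": 0}, {"rx": 0, "ry": 0, "rz": 0.142, "dx": 0, "dy": 0, "dz": 0, "fingers": 0}, {"rx": 0, "ry": 0, "rz": 0.142, "dx": 0, "dy": 0, "dz": 0, "fingers": 0}, {"rx": 0, "ry": 0, "rz": 0.142, "dx": 0, "dy": 0, "dz": 0, "fingers": 0}, {"rx": 0, "ry": 0, "rz": 0.142, "dx": 0, "dy": 0, "dz": 0, "fingers": 0}, {"rx": 0, "ry": 0, "rz": 0.142, "dx": 0, "dy": 0, "dz": 0, "fingers": 0}, {"rx": 0, "ry": 0, "rz": 0.142, "dx": 0, "dy": 0, "dz": 0, "fingers": 0}, {"rx": 0, "ry": 0, "rz": 0.142, "dx": 0, "dy": 0, "dz": 0, "fingers": 0}]' --squeeze 20

```text
time_s: 3.4
position: [0.1864, 0.5174, 0.25]
tool_rot: [[0.2, 0.98, -0.0], [0.98, -0.2, -0.0], [-0.0, -0.0, -1.0]]
ft_force: [-0.7, 0.1, -0.8]
grip_width: -0.0001
gripper_force: 0.0
```

Request:
arm_command --deltas '[{"rx": 0, "ry": 0, "rz": 0, "dx": -0.025, "dy": 0.02, "dz": 0, "fingers": 0}, {"rx": 0, "ry": 0, "rz": 0, "dx": -0.025, "dy": 0.02, "dz": 0, "fingers": 0}, {"rx": 0, "ry": 0, "rz": 0, "dx": -0.025, "dy": 0.02, "dz": 0, "fingers": 0}, {"rx": 0, "ry": 0, "rz": 0, "dx": -0.025, "dy": 0.02, "dz": 0, "fingers": 0}, {"rx": 0, "ry": 0, "rz": 0, "dx": -0.025, "dy": 0.02, "dz": 0, "fingers": 0}, {"rx": 0, "ry": 0, "rz": 0, "dx": -0.025, "dy": 0.02, "dz": 0, "fingers": 0}, {"rx": 0, "ry": 0, "rz": 0, "dx": -0.025, "dy": 0.02, "dz": 0, "fingers": 0}, {"rx": 0, "ry": 0, "rz": 0, "dx": -0.025, "dy": 0.02, "dz": 0, "fingers": 0}, {"rx": 0, "ry": 0, "rz": 0, "dx": -0.025, "dy": 0.02, "dz": 0, "fingers": 0}, {"rx": 0, "ry": 0, "rz": 0, "dx": -0.025, "dy": 0.02, "dz": 0, "fingers": 0}, {"rx": 0, "ry": 0, "rz": 0, "dx": -0.025, "dy": 0.02, "dz": 0, "fingers": 0}, {"rx": 0, "ry": 0, "rz": 0, "dx": -0.025, "dy": 0.02, "dz": 0, "fingers": 0}]'

```text
time_s: 4.6
position: [0.3642, 0.1754, 0.2502]
tool_rot: [[0.194, 0.981, 0.001], [0.981, -0.194, 0.0], [0.0, 0.001, -1.0]]
ft_force: [0.7, 1.3, 0.2]
grip_width: 0.0002
gripper_force: 0.0
```

```bash
cat > st.py <<'E'
from h import *
def loc(p):
    d=np.array(p)-[.5723,.1327,0];c,q=np.cos(-.1945),np.sin(-.1945)
    return np.array([c*d[0]+q*d[1],-q*d[0]+c*d[1],d[2]])
if __name__=="__main__":
    e=env.observe();R=np.array(e["tool_rot"]);print(e["time_s"],loc(e["position"]).round(4),"yaw err",np.degrees(np.arctan2(R[1,1],R[0,1])+.1945).round(2),R[:,2].round(3),np.round(e["ft_force"],2),e["grip_width"],e["gripper_force"])
E
python3 st.py
```

```text
4.6 [-0.2125  0.0017  0.2502] yaw err -0.03 [ 0.001  0.    -1.   ] [0.72 1.31 0.23] 0.00021724524272884044 0.0
```

Request:
arm_command --deltas '[{"rx": 0, "ry": 0, "rz": 0, "dx": 0, "dy": 0, "dz": 0.024, "fingers": 0}, {"rx": 0, "ry": 0, "rz": 0, "dx": 0, "dy": 0, "dz": 0.024, "fingers": 0}, {"rx": 0, "ry": 0, "rz": 0, "dx": 0, "dy": 0, "dz": 0.024, "fingers": 0}, {"rx": 0, "ry": 0, "rz": 0, "dx": 0, "dy": 0, "dz": 0.024, "fingers": 0}, {"rx": 0, "ry": 0, "rz": 0, "dx": 0, "dy": 0, "dz": 0.024, "fingers": 0}, {"rx": 0, "ry": 0, "rz": 0, "dx": 0, "dy": 0, "dz": 0.024, "fingers": 0}, {"rx": 0, "ry": 0, "rz": 0, "dx": 0, "dy": 0, "dz": 0.024, "fingers": 0}, {"rx": 0, "ry": 0, "rz": 0, "dx": 0, "dy": 0, "dz": 0.024, "fingers": 0}, {"rx": 0, "ry": 0, "rz": 0, "dx": 0, "dy": 0.01, "dz": 0, "fingers": 0}, {"rx": 0, "ry": 0, "rz": 0, "dx": 0, "dy": 0.01, "dz": 0, "fingers": 0}, {"rx": 0, "ry": 0, "rz": 0, "dx": 0, "dy": 0.01, "dz": 0, "fingers": 0}, {"rx": 0, "ry": 0, "rz": 0, "dx": 0, "dy": 0.01, "dz": 0, "fingers": 0}]'

```text
time_s: 5.8
position: [0.4047, 0.1687, 0.0591]
tool_rot: [[0.194, 0.981, 0.002], [0.981, -0.194, 0.0], [0.001, 0.002, -1.0]]
ft_force: [0.5, 0.2, -0.7]
grip_width: -0.0001
gripper_force: 0.0
```

```bash
python3 st.py
```

```text
5.8 [-0.1714  0.0029  0.0591] yaw err -0.04 [ 0.002  0.    -1.   ] [ 0.46  0.17 -0.72] -0.0001435303383849299 0.0
```

Request:
arm_command --deltas '[{"rx": 0, "ry": 0, "rz": 0, "dx": 0, "dy": 0.006, "dz": 0, "fingers": 0}, {"rx": 0, "ry": 0, "rz": 0, "dx": 0, "dy": 0.006, "dz": 0, "fingers": 0}, {"rx": 0, "ry": 0, "rz": 0, "dx": 0, "dy": 0.006, "dz": 0, "fingers": 0}, {"rx": 0, "ry": 0, "rz": 0, "dx": 0, "dy": 0.006, "dz": 0, "fingers": 0}, {"rx": 0, "ry": 0, "rz": 0, "dx": 0, "dy": 0.006, "dz": 0, "fingers": 0}, {"rx": 0, "ry": 0, "rz": 0, "dx": 0, "dy": 0.006, "dz": 0, "fingers": 0}]'

```text
time_s: 6.4
position: [0.4387, 0.1618, 0.058]
tool_rot: [[0.194, 0.981, -0.0], [0.981, -0.194, -0.0], [-0.0, -0.0, -1.0]]
ft_force: [-1.7, -0.4, 1.4]
grip_width: 0.0
gripper_force: 0.5
```

```bash
python3 st.py
```

```text
6.4 [-0.1367  0.0027  0.058 ] yaw err -0.02 [-0. -0. -1.] [-1.7  -0.38  1.41] 2.2424879001088233e-05 0.52528141066432
```

Request:
arm_command --deltas '[{"rx": 0, "ry": 0, "rz": 0, "dx": 0, "dy": 0.005, "dz": 0, "fingers": 0}, {"rx": 0, "ry": 0, "rz": 0, "dx": 0, "dy": 0.005, "dz": 0, "fingers": 0}, {"rx": 0, "ry": 0, "rz": 0, "dx": 0, "dy": 0.003, "dz": 0, "fingers": 0}, {"rx": 0, "ry": 0, "rz": 0, "dx": 0, "dy": 0.003, "dz": 0, "fingers": 0}]'

```text
time_s: 6.8
position: [0.4527, 0.159, 0.0579]
tool_rot: [[0.194, 0.981, -0.004], [0.981, -0.194, 0.0], [-0.0, -0.004, -1.0]]
ft_force: [-7.4, 1.9, 5.4]
grip_width: -0.0
gripper_force: 4.0
```

```bash
python3 st.py
```

```text
6.8 [-0.1225  0.0026  0.0579] yaw err -0.02 [-0.004  0.    -1.   ] [-7.35  1.87  5.36] -1.4762622805759156e-05 3.9632512629032135
```

Request:
arm_command --deltas '[{"rx": 0, "ry": 0, "rz": 0, "dx": 0, "dy": 0.002, "dz": 0, "fingers": 0}, {"rx": 0, "ry": 0, "rz": 0, "dx": 0, "dy": 0.001, "dz": 0, "fingers": 0}]'

```text
time_s: 7.0
position: [0.4562, 0.1583, 0.0579]
tool_rot: [[0.194, 0.981, -0.002], [0.981, -0.194, -0.0], [-0.0, -0.002, -1.0]]
ft_force: [-4.2, -0.8, 1.6]
grip_width: 0.0003
gripper_force: 2.0
```

```bash
python3 st.py
```

```text
7.0 [-0.1188  0.0027  0.0579] yaw err -0.02 [-0.002 -0.    -1.   ] [-4.15 -0.82  1.62] 0.00029769386520112106 2.0363444834947586
```

Request:
arm_command --deltas '[{"rx": 0, "ry": 0, "rz": 0, "dx": 0, "dy": 0.002, "dz": 0, "fingers": 0}, {"rx": 0, "ry": 0, "rz": 0, "dx": 0, "dy": 0.002, "dz": 0, "fingers": 0}]'

```text
time_s: 7.2
position: [0.4612, 0.1574, 0.058]
tool_rot: [[0.194, 0.981, 0.001], [0.981, -0.194, -0.0], [0.0, 0.001, -1.0]]
ft_force: [-0.1, 0.2, 0.4]
grip_width: -0.0
gripper_force: 0.3
```

Request:
arm_command --deltas '[{"rx": 0, "ry": 0, "rz": 0, "dx": 0, "dy": 0.002, "dz": 0, "fingers": 0}, {"rx": 0, "ry": 0, "rz": 0, "dx": 0, "dy": 0.001, "dz": 0, "fingers": 0}]'

```text
time_s: 7.4
position: [0.4621, 0.1572, 0.0579]
tool_rot: [[0.194, 0.981, -0.005], [0.981, -0.194, 0.001], [-0.0, -0.005, -1.0]]
ft_force: [-12.9, 3.5, 10.9]
grip_width: 0.0004
gripper_force: 7.0
```

```bash
python3 st.py
```

```text
7.4 [-0.1129  0.0027  0.0579] yaw err -0.03 [-0.005  0.001 -1.   ] [-12.94   3.5   10.95] 0.00037462598537500486 7.0491573214530945
```

Request:
arm_command --deltas '[{"rx": 0, "ry": 0, "rz": 0, "dx": 0, "dy": 0, "dz": 0, "fingers": 0}, {"rx": 0, "ry": 0, "rz": 0, "dx": 0, "dy": 0, "dz": 0, "fingers": 0}, {"rx": 0, "ry": 0, "rz": 0, "dx": 0, "dy": -0.015, "dz": 0, "fingers": 0}, {"rx": 0, "ry": 0, "rz": 0, "dx": 0, "dy": -0.015, "dz": 0, "fingers": 0}, {"rx": 0, "ry": 0, "rz": 0, "dx": -0.021, "dy": 0, "dz": -0.031, "fingers": 0}, {"rx": 0, "ry": 0, "rz": 0, "dx": -0.021, "dy": 0, "dz": -0.031, "fingers": 0}, {"rx": 0, "ry": 0, "rz": 0, "dx": -0.021, "dy": 0, "dz": -0.031, "fingers": 0.05}, {"rx": 0, "ry": 0, "rz": 0, "dx": -0.021, "dy": 0, "dz": -0.031, "fingers": 0.05}, {"rx": 0, "ry": 0, "rz": 0, "dx": -0.021, "dy": 0, "dz": -0.031, "fingers": 0.05}, {"rx": 0, "ry": 0, "rz": 0, "dx": -0.021, "dy": 0, "dz": -0.031, "fingers": 0.05}, {"rx": 0, "ry": 0, "rz": 0, "dx": -0.021, "dy": 0, "dz": -0.031, "fingers": 0.05}, {"rx": 0, "ry": 0, "rz": 0, "dx": -0.021, "dy": 0, "dz": -0.031, "fingers": 0.05}]'

```text
time_s: 8.6
position: [0.4019, -0.0032, 0.3078]
tool_rot: [[0.194, 0.981, 0.002], [0.981, -0.194, -0.001], [-0.0, 0.002, -1.0]]
ft_force: [0.6, -0.3, 0.7]
grip_width: 0.0501
gripper_force: 0.0
```

Request:
arm_command --deltas '[{"rx": 0, "ry": 0, "rz": 0, "dx": 0, "dy": 0.02, "dz": 0, "fingers": 0.05}, {"rx": 0, "ry": 0, "rz": 0, "dx": 0, "dy": 0.02, "dz": 0, "fingers": 0.05}, {"rx": 0, "ry": 0, "rz": 0, "dx": 0, "dy": 0.02, "dz": 0, "fingers": 0.05}, {"rx": 0, "ry": 0, "rz": 0, "dx": 0, "dy": 0.02, "dz": 0, "fingers": 0.05}, {"rx": 0, "ry": 0, "rz": 0, "dx": 0, "dy": 0.02, "dz": 0, "fingers": 0.05}]'

```text
time_s: 9.1
position: [0.5012, -0.022, 0.3062]
tool_rot: [[0.194, 0.981, 0.002], [0.981, -0.194, -0.0], [-0.0, 0.002, -1.0]]
ft_force: [0.1, 0.1, 0.2]
grip_width: 0.0498
gripper_force: 0.0
```

```bash
cat > pic.py <<'E'
import sys
from h import *
for n,b in(("scene",(250,130,390,290)),("top",(225,130,385,250))):
    i=env.get_image(n);r=[(x["location"],x["p"]) for q in("crank","drawer_front") for x in env.tip_of(q,i)[:1]];print(n,r)
    g=cv2.resize(i["color"][b[1]:b[3],b[0]:b[2]],None,fx=3.5,fy=3.5,interpolation=cv2.INTER_CUBIC)
    L=locals().setdefault("L",[]);L.append(cv2.copyMakeBorder(g,0,max(0,560-g.shape[0]),0,0,cv2.BORDER_CONSTANT))
g=np.hstack(L);g=cv2.resize(g,None,fx=.76,fy=.76);cv2.imwrite(f"pics/{sys.argv[1]}.png",g[:600,:800])
E
python3 st.py; python3 pic.py a1
```

```text
9.1 [-0.0398 -0.1655  0.3062] yaw err -0.04 [ 0.002 -0.    -1.   ] [0.11 0.1  0.19] 0.04977499338200357 0.0
scene [([321.0, 168.3], 0.44), ([337.8, 252.8], 0.85)]
top [([174.8, 242.2], 0.48), ([177.6, 199.0], 0.68)]
```

View pics/a1.png

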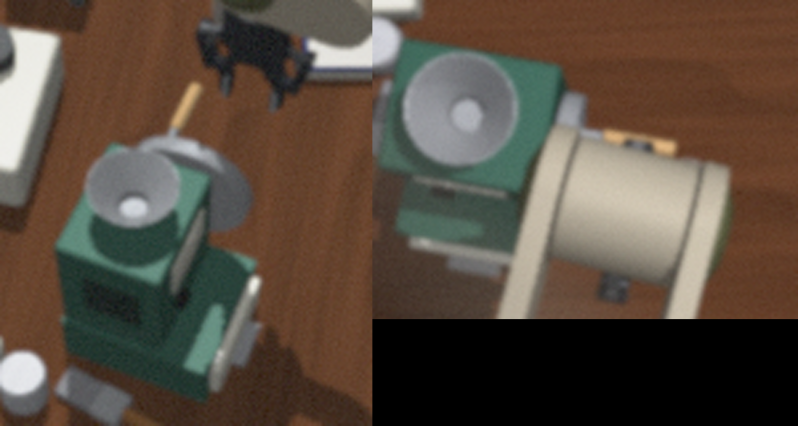

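The drawer is shut in the scene crop (front at (238,335)), and the handle is unmoved at (185,105), still free of the gripper. Next I move above it and descend.

Request:
arm_command --deltas '[{"rx": 0, "ry": 0, "rz": 0, "dx": -0.001, "dy": 0.016, "dz": 0, "fingers": 0.05}, {"rx": 0, "ry": 0, "rz": 0, "dx": -0.001, "dy": 0.016, "dz": 0, "fingers": 0.05}, {"rx": 0, "ry": 0, "rz": 0, "dx": -0.001, "dy": 0.016, "dz": 0, "fingers": 0.05}, {"rx": 0, "ry": 0, "rz": 0, "dx": -0.001, "dy": 0.016, "dz": 0, "fingers": 0.05}, {"rx": 0, "ry": 0, "rz": 0, "dx": -0.001, "dy": 0.016, "dz": 0, "fingers": 0.05}, {"rx": 0, "ry": 0, "rz": 0, "dx": 0, "dy": 0, "dz": 0.018, "fingers": 0.05}, {"rx": 0, "ry": 0, "rz": 0, "dx": 0, "dy": 0, "dz": 0.018, "fingers": 0.05}, {"rx": 0, "ry": 0, "rz": 0, "dx": 0, "dy": 0, "dz": 0.018, "fingers": 0.05}, {"rx": 0, "ry": 0, "rz": 0, "dx": 0, "dy": 0, "dz": 0.018, "fingers": 0.05}, {"rx": 0, "ry": 0, "rz": 0, "dx": 0, "dy": 0, "dz": 0, "fingers": 0.05}]'

```text
time_s: 10.4
position: [0.5762, -0.0416, 0.2323]
tool_rot: [[0.194, 0.981, -0.004], [0.981, -0.194, 0.001], [0.0, -0.004, -1.0]]
ft_force: [0.2, -0.5, 0.0]
grip_width: 0.0498
gripper_force: 0.0
```

```bash
python3 st.py
```

```text
10.4 [ 0.0375 -0.1703  0.2323] yaw err -0.03 [-0.004  0.001 -1.   ] [ 0.17 -0.52  0.03] 0.04979737453701719 0.0
```

Request:
arm_command --deltas '[{"rx": 0, "ry": 0, "rz": 0, "dx": 0, "dy": 0, "dz": 0, "fingers": 0}, {"rx": 0, "ry": 0, "rz": 0, "dx": 0, "dy": 0, "dz": 0, "fingers": 0}, {"rx": 0, "ry": 0, "rz": 0, "dx": 0, "dy": 0, "dz": 0, "fingers": 0}, {"rx": 0, "ry": 0, "rz": 0, "dx": 0, "dy": 0, "dz": 0, "fingers": 0}, {"rx": 0, "ry": 0, "rz": 0, "dx": 0, "dy": 0, "dz": 0, "fingers": 0}]' --squeeze 40

```text
time_s: 10.9
position: [0.5786, -0.0422, 0.2357]
tool_rot: [[0.194, 0.981, 0.005], [0.981, -0.194, -0.001], [-0.0, 0.005, -1.0]]
ft_force: [5.1, -0.4, 4.6]
grip_width: 0.0147
gripper_force: 39.6
```

```bash
python3 st.py
```

```text
10.9 [ 0.04   -0.1704  0.2357] yaw err -0.04 [ 0.005 -0.001 -1.   ] [ 5.06 -0.45  4.61] 0.014721547977457117 39.61299419403076
```

```bash
python3 -c "
import numpy as np
for t in range(55,415,10):
    a,b=np.radians([t,t+10]);print(t+10,'dy %.4f dz %.4f'%(.06*(np.cos(b)-np.cos(a)),-.06*(np.sin(b)-np.sin(a))))"
```

```text
65 dy -0.0091 dz -0.0052
75 dy -0.0098 dz -0.0036
85 dy -0.0103 dz -0.0018
95 dy -0.0105 dz -0.0000
105 dy -0.0103 dz 0.0018
115 dy -0.0098 dz 0.0036
125 dy -0.0091 dz 0.0052
135 dy -0.0080 dz 0.0067
145 dy -0.0067 dz 0.0080
155 dy -0.0052 dz 0.0091
165 dy -0.0036 dz 0.0098
175 dy -0.0018 dz 0.0103
185 dy 0.0000 dz 0.0105
195 dy 0.0018 dz 0.0103
205 dy 0.0036 dz 0.0098
215 dy 0.0052 dz 0.0091
225 dy 0.0067 dz 0.0080
235 dy 0.0080 dz 0.0067
245 dy 0.0091 dz 0.0052
255 dy 0.0098 dz 0.0036
265 dy 0.0103 dz 0.0018
275 dy 0.0105 dz -0.0000
285 dy 0.0103 dz -0.0018
295 dy 0.0098 dz -0.0036
305 dy 0.0091 dz -0.0052
315 dy 0.0080 dz -0.0067
325 dy 0.0067 dz -0.0080
335 dy 0.0052 dz -0.0091
345 dy 0.0036 dz -0.0098
355 dy 0.0018 dz -0.0103
365 dy 0.0000 dz -0.0105
375 dy -0.0018 dz -0.0103
385 dy -0.0036 dz -0.0098
395 dy -0.0052 dz -0.0091
405 dy -0.0067 dz -0.0080
415 dy -0.0080 dz -0.0067
```

Request:
arm_command --deltas '[{"rx": 0, "ry": 0, "rz": 0, "dx": 0, "dy": -0.0091, "dz": -0.0052, "fingers": 0}, {"rx": 0, "ry": 0, "rz": 0, "dx": 0, "dy": -0.0098, "dz": -0.0036, "fingers": 0}]'

```text
time_s: 11.1
position: [0.5605, -0.0386, 0.244]
tool_rot: [[0.194, 0.981, 0.006], [0.981, -0.194, -0.001], [0.0, 0.006, -1.0]]
ft_force: [7.9, -0.4, -2.9]
grip_width: 0.015
gripper_force: 39.6
```

```bash
cat >> st.py <<'E'
    p=loc(e["position"])-[.005,0,.185];f=loc(np.array(e["ft_force"])+[.5723,.1327,0]);th=np.arctan2(p[2],p[0])
    print("th",np.degrees(th).round(1),"r",np.hypot(p[0],p[2]).round(4),"Frad",(f[0]*np.cos(th)+f[2]*np.sin(th)).round(2),"Ftan",(-f[0]*np.sin(th)+f[2]*np.cos(th)).round(2))
E
python3 st.py
```

```text
11.1 [ 0.0215 -0.1703  0.244 ] yaw err -0.03 [ 0.006 -0.001 -1.   ] [ 7.85 -0.36 -2.93] 0.015025986772818445 39.6185427904129
th 74.4 r 0.0613 Frad -0.73 Ftan -8.28
```

Request:
arm_command --deltas '[{"rx": 0, "ry": 0, "rz": 0, "dx": 0, "dy": -0.0103, "dz": -0.0018, "fingers": 0}, {"rx": 0, "ry": 0, "rz": 0, "dx": 0, "dy": -0.0105, "dz": 0, "fingers": 0}]'

```text
time_s: 11.3
position: [0.5394, -0.0343, 0.2455]
tool_rot: [[0.194, 0.981, 0.004], [0.981, -0.194, -0.001], [0.0, 0.004, -1.0]]
ft_force: [9.0, 0.5, -6.2]
grip_width: 0.0145
gripper_force: 39.3
```

```bash
python3 st.py|tail -1
```

```text
th 94.7 r 0.0608 Frad -6.89 Ftan -8.15
```

Request:
arm_command --deltas '[{"rx": 0, "ry": 0, "rz": 0, "dx": 0, "dy": -0.0103, "dz": 0.0018, "fingers": 0}, {"rx": 0, "ry": 0, "rz": 0, "dx": 0, "dy": -0.0098, "dz": 0.0036, "fingers": 0}]'

```text
time_s: 11.5
position: [0.5195, -0.0303, 0.2396]
tool_rot: [[0.194, 0.981, 0.004], [0.981, -0.194, -0.0], [0.001, 0.004, -1.0]]
ft_force: [12.0, 0.1, -10.5]
grip_width: 0.0149
gripper_force: 39.1
```

```bash
python3 st.py|tail -1
```

```text
th 114.9 r 0.0601 Frad -14.43 Ftan -6.28
```

Request:
arm_command --deltas '[{"rx": 0, "ry": 0, "rz": 0, "dx": 0, "dy": -0.0091, "dz": 0.0052, "fingers": 0}, {"rx": 0, "ry": 0, "rz": 0, "dx": 0, "dy": -0.008, "dz": 0.0067, "fingers": 0}]'

```text
time_s: 11.7
position: [0.5034, -0.027, 0.2275]
tool_rot: [[0.194, 0.981, 0.005], [0.981, -0.194, -0.0], [0.001, 0.005, -1.0]]
ft_force: [16.8, -0.1, -12.0]
grip_width: 0.0148
gripper_force: 39.3
```

```bash
python3 st.py|tail -1
```

```text
th 134.4 r 0.0595 Frad -20.1 Ftan -3.34
```

Request:
arm_command --deltas '[{"rx": 0, "ry": 0, "rz": 0, "dx": 0, "dy": -0.0067, "dz": 0.008, "fingers": 0}, {"rx": 0, "ry": 0, "rz": 0, "dx": 0, "dy": -0.0052, "dz": 0.0091, "fingers": 0}]'

```text
time_s: 11.9
position: [0.4925, -0.0248, 0.2109]
tool_rot: [[0.194, 0.981, 0.007], [0.981, -0.194, -0.0], [0.001, 0.007, -1.0]]
ft_force: [17.1, 1.6, -5.2]
grip_width: 0.0142
gripper_force: 39.9
```

```bash
python3 st.py
```

```text
11.9 [-0.0479 -0.17    0.2109] yaw err -0.04 [ 0.007 -0.    -1.   ] [17.08  1.57 -5.19] 0.014228935008075287 39.908283948898315
th 153.9 r 0.0589 Frad -17.06 Ftan -2.59
```

Request:
arm_command --deltas '[{"rx": 0, "ry": 0, "rz": 0, "dx": 0, "dy": -0.0026, "dz": 0.0098, "fingers": 0}, {"rx": 0, "ry": 0, "rz": 0, "dx": 0, "dy": -0.0008, "dz": 0.0103, "fingers": 0}]'

```text
time_s: 12.1
position: [0.4875, -0.0238, 0.1907]
tool_rot: [[0.194, 0.981, 0.003], [0.981, -0.194, 0.0], [0.001, 0.002, -1.0]]
ft_force: [3.4, 2.4, 2.2]
grip_width: 0.0146
gripper_force: 40.5
```

```bash
python3 st.py|tail -1
```

```text
th 174.4 r 0.0583 Frad -2.64 Ftan -2.5
```

Request:
arm_command --deltas '[{"rx": 0, "ry": 0, "rz": 0, "dx": 0, "dy": 0.0005, "dz": 0.0105, "fingers": 0}, {"rx": 0, "ry": 0, "rz": 0, "dx": 0, "dy": 0.0018, "dz": 0.0103, "fingers": 0}]'

```text
time_s: 12.3
position: [0.4896, -0.0243, 0.169]
tool_rot: [[0.194, 0.981, 0.001], [0.981, -0.194, 0.0], [0.001, 0.001, -1.0]]
ft_force: [6.4, 3.9, 2.5]
grip_width: 0.0144
gripper_force: 40.7
```

```bash
python3 st.py|tail -1
```

```text
th -164.0 r 0.0581 Frad -5.94 Ftan -0.87
```

Request:
arm_command --deltas '[{"rx": 0, "ry": 0, "rz": 0, "dx": 0, "dy": 0.0036, "dz": 0.0098, "fingers": 0}, {"rx": 0, "ry": 0, "rz": 0, "dx": 0, "dy": 0.0052, "dz": 0.0091, "fingers": 0}]'

```text
time_s: 12.5
position: [0.4987, -0.0261, 0.1502]
tool_rot: [[0.194, 0.981, 0.002], [0.981, -0.194, 0.0], [0.001, 0.002, -1.0]]
ft_force: [5.7, 4.0, 5.5]
grip_width: 0.0148
gripper_force: 40.9
```

```bash
python3 st.py
```

```text
12.5 [-0.0415 -0.17    0.1502] yaw err -0.03 [ 0.002  0.    -1.   ] [5.7  4.   5.53] 0.014772576939440327 40.94932794570923
th -143.2 r 0.0581 Frad -7.17 Ftan -1.53
```

Request:
arm_command --deltas '[{"rx": 0, "ry": 0, "rz": 0, "dx": 0, "dy": 0.0067, "dz": 0.008, "fingers": 0}, {"rx": 0, "ry": 0, "rz": 0, "dx": 0, "dy": 0.008, "dz": 0.0067, "fingers": 0}]'

```text
time_s: 12.7
position: [0.5134, -0.0291, 0.1358]
tool_rot: [[0.194, 0.981, 0.002], [0.981, -0.194, -0.0], [0.0, 0.002, -1.0]]
ft_force: [4.1, 4.0, 9.9]
grip_width: 0.0146
gripper_force: 41.3
```

```bash
python3 st.py|tail -1
```

```text
th -122.6 r 0.0584 Frad -10.12 Ftan -2.63
```

Request:
arm_command --deltas '[{"rx": 0, "ry": 0, "rz": 0, "dx": 0, "dy": 0.0091, "dz": 0.0052, "fingers": 0}, {"rx": 0, "ry": 0, "rz": 0, "dx": 0, "dy": 0.0098, "dz": 0.0036, "fingers": 0}]'

```text
time_s: 12.9
position: [0.5319, -0.0328, 0.1274]
tool_rot: [[0.194, 0.981, 0.002], [0.981, -0.194, -0.0], [0.0, 0.002, -1.0]]
ft_force: [0.9, 3.5, 16.9]
grip_width: 0.0148
gripper_force: 42.0
```

```bash
python3 st.py|tail -1
```

```text
th -102.4 r 0.059 Frad -16.58 Ftan -3.42
```

Request:
arm_command --deltas '[{"rx": 0, "ry": 0, "rz": 0, "dx": 0, "dy": 0.0103, "dz": 0.0018, "fingers": 0}, {"rx": 0, "ry": 0, "rz": 0, "dx": 0, "dy": 0.0105, "dz": 0, "fingers": 0}]'

```text
time_s: 13.1
position: [0.5514, -0.0367, 0.1258]
tool_rot: [[0.193, 0.981, -0.001], [0.981, -0.193, -0.0], [-0.0, -0.0, -1.0]]
ft_force: [-7.3, 4.0, 19.7]
grip_width: 0.0148
gripper_force: 42.5
```

```bash
python3 st.py|tail -1
```

```text
th -83.1 r 0.0596 Frad -20.48 Ftan -5.53
```

Request:
arm_command --deltas '[{"rx": 0, "ry": 0, "rz": 0, "dx": 0, "dy": 0.0103, "dz": -0.0018, "fingers": 0}, {"rx": 0, "ry": 0, "rz": 0, "dx": 0, "dy": 0.0098, "dz": -0.0036, "fingers": 0}]'

```text
time_s: 13.3
position: [0.5694, -0.0404, 0.1305]
tool_rot: [[0.193, 0.981, -0.005], [0.981, -0.193, 0.001], [-0.0, -0.005, -1.0]]
ft_force: [-12.4, 2.8, 14.2]
grip_width: 0.0141
gripper_force: 41.9
```

```bash
python3 st.py
```

```text
13.3 [ 0.0306 -0.1703  0.1305] yaw err -0.0 [-0.005  0.001 -1.   ] [-12.41   2.76  14.21] 0.014070292751850132 41.886194944381714
th -64.8 r 0.0602 Frad -18.27 Ftan -5.44
```

Request:
arm_command --deltas '[{"rx": 0, "ry": 0, "rz": 0, "dx": 0, "dy": 0.0081, "dz": -0.0062, "fingers": 0}, {"rx": 0, "ry": 0, "rz": 0, "dx": 0, "dy": 0.007, "dz": -0.0077, "fingers": 0}]'

```text
time_s: 13.5
position: [0.5849, -0.0435, 0.1411]
tool_rot: [[0.194, 0.981, -0.006], [0.981, -0.194, 0.001], [0.0, -0.006, -1.0]]
ft_force: [9.3, -0.9, -24.9]
grip_width: 0.0146
gripper_force: 39.3
```

```bash
python3 st.py|tail -1
```

```text
th -46.7 r 0.0603 Frad 24.47 Ftan -10.3
```

Request:
arm_command --deltas '[{"rx": 0, "ry": 0, "rz": 0, "dx": 0, "dy": 0.0067, "dz": -0.008, "fingers": 0}, {"rx": 0, "ry": 0, "rz": 0, "dx": 0, "dy": 0.0052, "dz": -0.0091, "fingers": 0}]'

```text
time_s: 13.7
position: [0.5981, -0.0462, 0.1583]
tool_rot: [[0.194, 0.981, -0.002], [0.981, -0.194, 0.001], [0.0, -0.002, -1.0]]
ft_force: [10.0, 0.1, -15.1]
grip_width: 0.0148
gripper_force: 40.0
```

```bash
python3 st.py|tail -1
```

```text
th -26.0 r 0.0611 Frad 15.36 Ftan -9.28
```

Request:
arm_command --deltas '[{"rx": 0, "ry": 0, "rz": 0, "dx": 0, "dy": 0.0036, "dz": -0.0098, "fingers": 0}, {"rx": 0, "ry": 0, "rz": 0, "dx": 0, "dy": 0.0018, "dz": -0.0103, "fingers": 0}]'

```text
time_s: 13.9
position: [0.6044, -0.0475, 0.1794]
tool_rot: [[0.194, 0.981, 0.001], [0.981, -0.194, 0.0], [0.0, 0.001, -1.0]]
ft_force: [12.3, -0.0, -11.8]
grip_width: 0.0148
gripper_force: 40.5
```

```bash
python3 st.py|tail -1
```

```text
th -5.2 r 0.0616 Frad 13.08 Ftan -10.68
```

Request:
arm_command --deltas '[{"rx": 0, "ry": 0, "rz": 0, "dx": 0, "dy": 0, "dz": -0.0105, "fingers": 0}, {"rx": 0, "ry": 0, "rz": 0, "dx": 0, "dy": -0.0018, "dz": -0.0103, "fingers": 0}]'

```text
time_s: 14.1
position: [0.6029, -0.0472, 0.2011]
tool_rot: [[0.194, 0.981, 0.003], [0.981, -0.194, -0.0], [0.0, 0.003, -1.0]]
ft_force: [11.9, 0.6, -9.0]
grip_width: 0.0144
gripper_force: 40.8
```

```bash
python3 st.py|tail -1
```

```text
th 15.1 r 0.0619 Frad 8.78 Ftan -11.66
```

Request:
arm_command --deltas '[{"rx": 0, "ry": 0, "rz": 0, "dx": 0, "dy": -0.0036, "dz": -0.0098, "fingers": 0}, {"rx": 0, "ry": 0, "rz": 0, "dx": 0, "dy": -0.0052, "dz": -0.0091, "fingers": 0}]'

```text
time_s: 14.3
position: [0.594, -0.0454, 0.2206]
tool_rot: [[0.194, 0.981, 0.003], [0.981, -0.194, -0.0], [0.0, 0.003, -1.0]]
ft_force: [10.4, 0.6, -6.4]
grip_width: 0.0143
gripper_force: 41.0
```

```bash
python3 st.py|tail -1
```

```text
th 35.0 r 0.062 Frad 4.54 Ftan -11.02
```

Request:
arm_command --deltas '[{"rx": 0, "ry": 0, "rz": 0, "dx": 0, "dy": -0.0067, "dz": -0.008, "fingers": 0}, {"rx": 0, "ry": 0, "rz": 0, "dx": 0, "dy": -0.008, "dz": -0.0067, "fingers": 0}]'

```text
time_s: 14.5
position: [0.5792, -0.0424, 0.2355]
tool_rot: [[0.194, 0.981, 0.003], [0.981, -0.194, -0.0], [0.0, 0.003, -1.0]]
ft_force: [8.4, 0.6, -4.7]
grip_width: 0.0147
gripper_force: 41.0
```

```bash
python3 st.py
```

```text
14.5 [ 0.0406 -0.1704  0.2355] yaw err -0.03 [ 0.003 -0.    -1.   ] [ 8.37  0.6  -4.74] 0.014660593576268312 40.98533391952515
th 54.8 r 0.0618 Frad 0.8 Ftan -9.34
```

```bash
python3 - <<'E'
import numpy as np
from scipy.optimize import least_squares
d=np.array([[74.4,.0613,-.73,-8.28],[94.7,.0608,-6.89,-8.15],[114.9,.0601,-14.43,-6.28],[134.4,.0595,-20.1,-3.34],[153.9,.0589,-17.06,-2.59],[174.4,.0583,-2.64,-2.5],[-164,.0581,-5.94,-.87],[-143.2,.0581,-7.17,-1.53],[-122.6,.0584,-10.12,-2.63],[-102.4,.059,-16.58,-3.42],[-83.1,.0596,-20.48,-5.53],[-64.8,.0602,-18.27,-5.44],[-46.7,.0603,24.47,-10.3],[-26,.0611,15.36,-9.28],[-5.2,.0616,13.08,-10.68],[15.1,.0619,8.78,-11.66],[35,.062,4.54,-11.02],[54.8,.0618,.8,-9.34]])
t=np.radians(d[:,0]);x=d[:,1]*np.cos(t);z=d[:,1]*np.sin(t);fx=d[:,2]*np.cos(t)-d[:,3]*np.sin(t);fz=d[:,2]*np.sin(t)+d[:,3]*np.cos(t)
c=least_squares(lambda c:np.hypot(x-c[0],z-c[1])-c[2],[0,0,.06]).x;print(c)
T=np.arctan2(z-c[1],x-c[0]);R=-fx*np.sin(T)+fz*np.cos(T)
for mu in(0,1):
    A=np.c_[-np.ones(18),-np.cos(T),np.sin(T)]
    if mu:A=np.c_[A,-np.abs(fx*np.cos(T)+fz*np.sin(T))]
    s,res,_,_=np.linalg.lstsq(A,R,rcond=None);de=np.degrees(np.arctan2(s[2],s[1]))
    print(s,np.hypot(s[1],s[2]),"delta",de,"target theta",-90-de,"res",(A@s-R).round(1))
E
```

```text
[0.00170517 0.00084709 0.06006085]
[ 6.23638974  4.69475761 -1.26363619] 4.8618438330525855 delta -15.064653101201674 target theta -74.93534689879833 res [-0.4  1.   0.6 -1.  -0.3  0.8 -0.5 -0.1  0.2 -0.1  0.7 -0.9  1.1 -0.9
 -0.3  0.5  0.2 -0.6]
[ 6.21688277e+00  4.69377394e+00 -1.27179420e+00  1.69275121e-03] 4.86302110631643 delta -15.160479236240448 target theta -74.83952076375955 res [-0.3  1.   0.6 -1.  -0.4  0.8 -0.5 -0.1  0.2 -0.1  0.7 -0.9  1.1 -0.9
 -0.3  0.5  0.3 -0.6]
```

Request:
arm_command --deltas '[{"rx": 0, "ry": 0, "rz": 0, "dx": 0, "dy": 0.008, "dz": 0.0067, "fingers": 0}, {"rx": 0, "ry": 0, "rz": 0, "dx": 0, "dy": 0.0067, "dz": 0.008, "fingers": 0}, {"rx": 0, "ry": 0, "rz": 0, "dx": 0, "dy": 0.0052, "dz": 0.0091, "fingers": 0}, {"rx": 0, "ry": 0, "rz": 0, "dx": 0, "dy": 0.0036, "dz": 0.0098, "fingers": 0}]'

```text
time_s: 14.9
position: [0.6026, -0.0471, 0.2023]
tool_rot: [[0.194, 0.981, 0.004], [0.981, -0.194, -0.001], [-0.0, 0.004, -1.0]]
ft_force: [4.8, 1.4, 3.5]
grip_width: 0.0144
gripper_force: 42.2
```

```bash
python3 st.py|tail -1
```

```text
th 16.2 r 0.0619 Frad 5.28 Ftan 2.13
```

Request:
arm_command --deltas '[{"rx": 0, "ry": 0, "rz": 0, "dx": 0, "dy": 0.0018, "dz": 0.0103, "fingers": 0}, {"rx": 0, "ry": 0, "rz": 0, "dx": 0, "dy": 0, "dz": 0.0105, "fingers": 0}, {"rx": 0, "ry": 0, "rz": 0, "dx": 0, "dy": -0.0018, "dz": 0.0103, "fingers": 0}, {"rx": 0, "ry": 0, "rz": 0, "dx": 0, "dy": -0.0036, "dz": 0.0098, "fingers": 0}]'

```text
time_s: 15.3
position: [0.5994, -0.0464, 0.1607]
tool_rot: [[0.194, 0.981, 0.005], [0.981, -0.194, -0.001], [-0.0, 0.005, -1.0]]
ft_force: [9.2, 0.5, -0.3]
grip_width: 0.0148
gripper_force: 41.9
```

```bash
python3 st.py|tail -1
```

```text
th -23.4 r 0.0612 Frad 8.34 Ftan 3.26
```

Request:
arm_command --deltas '[{"rx": 0, "ry": 0, "rz": 0, "dx": 0, "dy": -0.0052, "dz": 0.0091, "fingers": 0}, {"rx": 0, "ry": 0, "rz": 0, "dx": 0, "dy": -0.0067, "dz": 0.008, "fingers": 0}, {"rx": 0, "ry": 0, "rz": 0, "dx": 0, "dy": -0.008, "dz": 0.0067, "fingers": 0}]'

```text
time_s: 15.6
position: [0.5791, -0.0423, 0.1362]
tool_rot: [[0.194, 0.981, 0.002], [0.981, -0.194, -0.0], [0.0, 0.002, -1.0]]
ft_force: [7.6, 1.3, -1.2]
grip_width: 0.0146
gripper_force: 41.8
```

```bash
python3 st.py
```

```text
15.6 [ 0.0405 -0.1704  0.1362] yaw err -0.04 [ 0.002 -0.    -1.   ] [ 7.6   1.27 -1.25] 0.01458823949406181 41.83508634567261
th -54.0 r 0.0603 Frad 5.25 Ftan 5.09
```

Request:
arm_command --deltas '[{"rx": 0, "ry": 0, "rz": 0, "dx": 0, "dy": -0.0091, "dz": 0.0052, "fingers": 0}, {"rx": 0, "ry": 0, "rz": 0, "dx": 0, "dy": -0.0098, "dz": 0.0036, "fingers": 0}, {"rx": 0, "ry": 0, "rz": 0, "dx": 0, "dy": 0, "dz": 0, "fingers": 0}, {"rx": 0, "ry": 0, "rz": 0, "dx": 0, "dy": 0, "dz": 0, "fingers": 0}, {"rx": 0, "ry": 0, "rz": 0, "dx": 0, "dy": 0, "dz": 0, "fingers": 0}, {"rx": 0, "ry": 0, "rz": 0, "dx": 0, "dy": 0, "dz": 0, "fingers": 0}]'

```text
time_s: 16.2
position: [0.5585, -0.0382, 0.1274]
tool_rot: [[0.194, 0.981, -0.004], [0.981, -0.194, 0.001], [0.0, -0.004, -1.0]]
ft_force: [-2.8, 2.2, -16.7]
grip_width: 0.0145
gripper_force: 40.4
```

```bash
python3 st.py; python3 pic.py b1; python3 st.py
```

```text
16.2 [ 0.0195 -0.1703  0.1274] yaw err -0.03 [-0.004  0.001 -1.   ] [ -2.79   2.2  -16.69] 0.014458006756615745 40.40945112705231
th -75.9 r 0.0594 Frad 15.41 Ftan -7.14
scene [([338.8, 253.2], 0.77)]
top [([258.5, 226.8], 0.75)]
16.5 [ 0.0199 -0.1703  0.1276] yaw err -0.03 [-0.002  0.001 -1.   ] [  0.31   1.09 -28.22] 0.014401020664365608 39.39377546310425
th -75.4 r 0.0593 Frad 27.33 Ftan -7.01
```

View pics/b1.png

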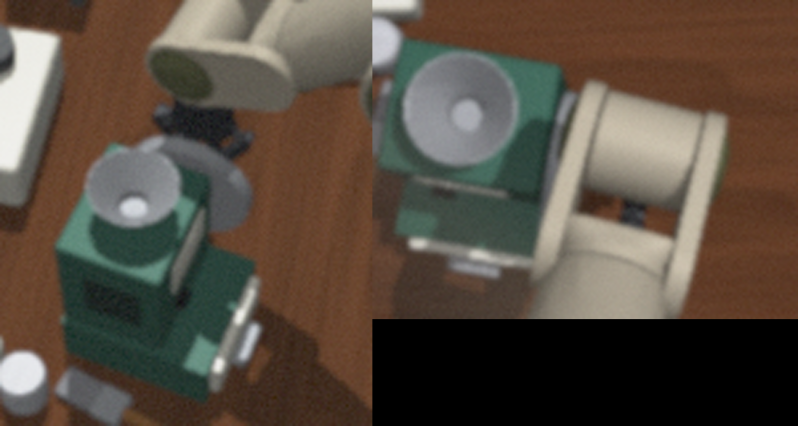

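The drawer is still shut (scene crop, front at (238,335)) and the gripper holds the handle at the bottom of its circle. I'll relieve the radial load.

Request:
arm_command --deltas '[{"rx": 0, "ry": 0, "rz": 0, "dx": 0, "dy": 0, "dz": 0.001, "fingers": 0}, {"rx": 0, "ry": 0, "rz": 0, "dx": 0, "dy": 0, "dz": 0, "fingers": 0}, {"rx": 0, "ry": 0, "rz": 0, "dx": 0, "dy": 0, "dz": 0, "fingers": 0}, {"rx": 0, "ry": 0, "rz": 0, "dx": 0, "dy": 0, "dz": 0, "fingers": 0}, {"rx": 0, "ry": 0, "rz": 0, "dx": 0, "dy": 0, "dz": 0, "fingers": 0}, {"rx": 0, "ry": 0, "rz": 0, "dx": 0, "dy": 0, "dz": 0, "fingers": 0}]'

```text
time_s: 17.1
position: [0.5593, -0.0383, 0.1277]
tool_rot: [[0.194, 0.981, -0.0], [0.981, -0.194, 0.0], [0.0, -0.0, -1.0]]
ft_force: [0.7, 2.5, -25.0]
grip_width: 0.0144
gripper_force: 39.6
```

```bash
python3 st.py
```

```text
17.1 [ 0.0203 -0.1703  0.1277] yaw err -0.03 [-0.  0. -1.] [  0.7    2.55 -25.04] 0.014405164748762618 39.584373235702515
th -75.0 r 0.0593 Frad 24.24 Ftan -6.29
```

Request:
arm_command --deltas '[{"rx": 0, "ry": 0, "rz": 0, "dx": 0, "dy": 0, "dz": 0, "fingers": 0}, {"rx": 0, "ry": 0, "rz": 0, "dx": 0, "dy": 0, "dz": 0, "fingers": 0}, {"rx": 0, "ry": 0, "rz": 0, "dx": 0, "dy": 0, "dz": 0, "fingers": 0}, {"rx": 0, "ry": 0, "rz": 0, "dx": 0, "dy": 0, "dz": 0, "fingers": 0}, {"rx": 0, "ry": 0, "rz": 0, "dx": 0, "dy": 0, "dz": 0, "fingers": 0}, {"rx": 0, "ry": 0, "rz": 0, "dx": 0, "dy": 0, "dz": 0, "fingers": 0}, {"rx": 0, "ry": 0, "rz": 0, "dx": 0, "dy": 0, "dz": 0, "fingers": 0}, {"rx": 0, "ry": 0, "rz": 0, "dx": 0, "dy": 0, "dz": 0, "fingers": 0}]'

```text
time_s: 17.9
position: [0.5593, -0.0383, 0.1277]
tool_rot: [[0.194, 0.981, -0.0], [0.981, -0.194, 0.0], [0.0, -0.0, -1.0]]
ft_force: [0.5, 2.0, -25.3]
grip_width: 0.0145
gripper_force: 39.5
```

```bash
python3 st.py
```

```text
17.9 [ 0.0204 -0.1703  0.1277] yaw err -0.03 [-0.  0. -1.] [  0.5    2.01 -25.28] 0.014467104741726099 39.52707588672638
th -75.0 r 0.0593 Frad 24.45 Ftan -6.44
```

```bash
python3 -c "
from rig import env
print(env.close_job())"
```

```text
the job is handed in; nothing more can be done
None
```

The job is handed in: the drawer was pushed home to its stop and the wheel turned a full turn. From the felt forces I put the heavy side within about 2° of straight down (estimate good to about 4°, limit 23°), with the handle still gripped at about 40 N and the wheel at rest; no verdict came back.

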